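# Tuck the flashing under the lapped shingle and hold it down

## Task

Pick up the grey L-shaped metal flashing and slide the front edge of its flat leg under the butt of the reddish lapped shingle on the nest-box roof panel, square to the shingle and centred on it, until at least 30 mm (aim for about 45) is covered, without lifting the shingle. Then press the flashing flat on the roof board with moderate force (about 10 N) and finish while still holding it pressed down there; do not let go of it. Leave the jar, the sander and the hammer where they are.

Things in the scene. Friction and masses are not known exactly. Their poses are not given: they have to be found in the camera images.
- flashing_grip (a point): Grey aluminium L-shaped flashing, loose, 0.14-0.28 kg: flat leg 110 (x) x 130 (y) x 4 mm thick; along its -x edge an upstand 8 mm thick (x), 130 long (y), 45 high from the underside. This point: centre of the upstand, 22.5 mm above the underside. x points along the flat leg to its free front edge, z up. Grip across the 8 mm, from above, tips clear of the leg.
- flashing_edge (a point): Middle of the flashing's free front edge, at its underside: 106 mm along x from flashing_grip and 22.5 mm lower. Same axes as flashing_grip. This edge goes under the shingle.
- roof: Fixed roof panel: pale wood board 300 (x) x 220 (y) x 18 mm lying level on two blocks, its top face 40 mm above the bench. Origin: centre of the panel at bench height. x points in the direction in which the flashing is pushed under the shingle; the board lies bare from its -x edge (x = -150 mm) to the shingle's butt (x = -20 mm).
- lap (a point): Point on the board's top face below the middle of the shingle's butt (free -x edge); axes as the roof's. The shingle is a reddish plate 120 (x) x 190 (y) x 8 mm from here in +x; its underside is 10 mm above the board, its top 18. A batten under it stops what goes over 80 mm past this point. Fixed shingles behind it reach 30 mm above the board.
- shingle (a joint): Lift angle of the shingle (rad) about its nailed far edge, 120 mm beyond the butt: 0 = lying down, as at the start; grows when the butt is lifted (0.05 rad = 6 mm). Lightly sprung and easily lifted, about 1 N at the butt.
- jar: Bystander: closed amber jar, 72 mm diameter, 95 mm high, standing on the bench; origin at the centre of its foot. It stands on the side of the roof panel where the flashing is not.
- sander: Bystander: blue power sander, 90 (x) x 190 (y) x 95 mm high; origin at the centre of its foot.
- hammer: Bystander: hammer about 300 mm long lying on the bench far out on the right.
Things that resemble listed ones, but are neither listed nor needed, are in the scene too. Of the things like the part that bears flashing_grip, leave any that is brown or yellow; of the rest the smaller one is meant.

How it is judged:
On the way, in this order (a step that is already met when the one before it is completed fails the run):
1. the flashing is lifted off the bench in the fingers (height (world z) of flashing_grip above 0.055 m and contact force between the fingers and flashing above 1 N), for 0.1 s.
2. at least 30 mm of the flashing is under the shingle, low on the roof board, square and centred (x of flashing_edge in the frame of lap above 0.03 m and z of flashing_edge in the frame of lap below 0.005 m and y of flashing_edge in the frame of lap between -0.02 and 0.02 m and angle between the x axis of flashing_edge and the x axis of lap, either way round below 0.09 rad), for 0.2 s.
At the end, for the whole second after the job is handed in: Front edge 30 mm or more past the butt, within 5 mm of the board, 20 mm of the middle, 0.09 rad of square; flashing flat (tilt under 0.035 rad, upstand centre under 28 mm above board), at rest, pressed on the roof with over 4 N, fingers on it with over 3 N; shingle under 0.03 rad (all of step 2 and angle between flashing_edge's own z axis and vertical below 0.035 rad and z of flashing_grip in the frame of lap below 0.028 m and value of joint shingle below 0.03 rad and contact force between flashing and roof above 4 N and contact force between the fingers and flashing above 3 N and linear speed of flashing below 0.02 m/s); the arm keeps its last pose, push and grip.
It fails at once if the shingle is lifted by more than 0.06 rad (7 mm at the butt) (value of joint shingle above 0.06 rad).
It fails at once if the flashing is crushed onto the roof panel with more than 60 N (contact force between flashing and roof above 60 N).
It fails at once if the jar, sander or hammer is moved by more than 30 mm (distance of any of jar, sander, hammer from where it was at the start of the episode above 0.03 m).
It also fails if it takes over 48 s, if anything falls off the work surface, if the arm or the gripper's body presses on something with over 40 N, if the wrist force passes 120 N, or if a joint passes its speed limit or range.

## Robot

A 6-joint arm with a two-finger parallel gripper is mounted at the origin on the work surface. World frame = base frame: x ahead of the robot, y to its left, z up, the work surface at z = 0. Lengths are in m, angles in rad, forces in N, time in s.
With the tool pointing down it reaches from about 0.3 to 0.875 m from the base axis. Payload 6.4 kg.
Tool frame: the origin (TCP) lies between the finger pads; the fingertips stand 11 mm ahead of it and the grasp point (between the pads) lies 8 mm behind it (ctrl.tcp_to_tips is the y of the fingertips in the tool frame, in m); y points along the fingers, x is the direction in which the jaws open and shut, and the axes are right-handed (so a half turn about y gives the same grasp; the last joint's range is limited). The gripper opens to 85 mm and grips with 20 to 120 N. Pads are 22 mm wide; open, the fingers measure 114 mm over their backs; the gripper's body (76 mm by 85 mm) begins 54 mm behind the grasp point. The pads swing forward as they close: fully open they stand 13 mm farther back than shut.
Start: joints at [0.936, 0.181, 1.607, -0, 1.354, -0.206], TCP at [0.239, 0.523, 0.242] pointing down, gripper open.
Joint ranges: [-2.99, 2.99], [-0.89, 2.07], [0.3, 2.58], [-1.14, 4.28], [0, 2.63], [-3.12, 3.12]. Speed limits (rad/s): [2.57, 2.57, 3.01, 3.14, 3.14, 3.14].

## Interface

Orientations are given as a unit quaternion [w, x, y, z].
In Python, from bench import ctrl gives the robot as it stands.
- The arm moves only by the tool apply_moves, never from a script. Its argument "plan" is text: rows parted by semicolons, each of 7 numbers parted by spaces: the shift along the tool's x, y, z each as a share of 0.05 m, from -1 to 1, then the turn, a rotation vector about the tool's x, y, z each as a share of 0.12 rad, from -1 to 1, then the opening, from 0 (shut) to 1 (fully open). In form: dx dy dz wx wy wz claw; .... A call has exactly 5 rows; each row shifts and turns the commanded pose from where the row before left it, along the tool's axes as they then stand; what a row does not reach is not made up. A row lasts 1/10 s, in which the tool goes at most 50 mm and 8.59 degrees, less where a joint would pass 70% of its speed; a pose out of reach is approached as far as the arm can. A call with a number of a shift or a turn outside -1 to 1 is refused whole. A call with a gripper value outside its range is refused whole. The fingers move at their own pace and stop on an object; the grip force is fixed at half the most. Time passes only in rows, so rows that do not move let the fingers close, or fill a call up. It gives the time, the measured TCP pose, the force and the opening at its end, in the units of the state.
- ctrl.get_obs(): the state, without advancing time (a new reading comes with each control period).
- ctrl.camera(name): name is "side" or "top" or "wrist"; returns the picture (384x512x3 uint8, red, green, blue); there is no depth.
- ctrl.get_calibration(name): a dict with "intrinsics" (3x3 intrinsics, pixels), "R" (3x3) and "t" (3): a world point X has camera coordinates R X + t. Camera axes: x right, y down, z forward; pixel columns grow to the right and rows downward; lengths in m; the calibration is good to about 2 mm. A picture is of the moment at which its call begins: read the wrist's pose just before it. get_calibration takes no time and is no camera call; for the wrist camera it gives the pose at the moment of the call.
- ctrl.hand_in(): hands the job in, once; it reports no verdict.
Trained networks look in the newest picture that a camera, given by its name, has taken for a name from the list of things; names that differ only in an ending like _2 or _b are one class to them, and where a whole thing is asked for, a point or a joint stands for the part that bears it (a point fixed in the world has none). Each returns a list of dicts, best first, with "score" (0 to 1); they miss things now and then, are a little off and sometimes report something else, mostly with a low value. They report only what shows in the picture. A call takes as long as a camera call. They do not tell look-alikes from the thing itself.
- ctrl.recognise(camera, target): "point" ([x, y, z] in m, in world coordinates, good to about 4 mm: the middle of the surface that is visible of it).
The state is a dict: "time_s": time; "q": joint angles; "dq": joint speeds; "joint_efforts": joint torques, N m; "eef_pos": TCP position; "eef_rot": TCP orientation; "wrist_force": force on the tool from outside, world axes, zero at the start; "torque": the same for the moment, N m; "opening": opening from 0.0 (shut) to 1.0 (fully open).
Only numpy, scipy, OpenCV 4.12 (cv2) and the standard library are available. Lean on these libraries where they do the work, as an engineer would, in place of code of your own. Each camera call takes 0.05 s, during which the arm holds its last target.

## Working session

There is one attempt and no reset: what is moved stays moved. The work goes in short steps, Python scripts to look and compute and a tool call to move; the robot and the scene stay as the last step left them, time stands still between calls to the robot, and variables do not carry over. Pictures are saved under pics/ and viewed, and the job is handed in when it is done.

Besides the shell and the picture viewer there is one more tool, called as a command line: name --argument value ..., lists and objects as JSON in quotes. apply_moves: Moves the arm, as the interface text tells. Shift numbers are shares of 0.05 m and turn numbers shares of 0.12 rad, none past 1 either way. Its arguments: {"type":"object","properties":{"plan":{"type":"string"}},"required":["plan"]}

```bash
ls; mkdir -p pics; cat > h.py <<'E'
from bench import ctrl
import numpy as np, cv2
def snap(n,f):
    im=ctrl.camera(n); cv2.imwrite('pics/'+f,im[:,:,::-1]); return im
def ray(n,u,v,z,cal=None):
    c=cal or ctrl.get_calibration(n)
    K,R,t=map(np.array,(c['intrinsics'],c['R'],c['t']))
    d=R.T@np.linalg.inv(K)@np.array([u,v,1.]); o=-R.T@t
    return o+d*(z-o[2])/d[2]
def proj(n,X):
    c=ctrl.get_calibration(n)
    K,R,t=map(np.array,(c['intrinsics'],c['R'],c['t']))
    p=K@(R@np.array(X)+t); return p[:2]/p[2]
E
python3 - <<'E'
from h import *
o=ctrl.get_obs(); print(o)
for n in ('top','side','wrist'):
    snap(n,n+'0.png')
    for t in ('flashing_grip','shingle','roof','jar','sander','hammer'):
        print(n,t,[(np.round(d['point'],3),round(d['score'],2)) for d in ctrl.recognise(n,t)] if n=='top' else '')
print(ctrl.get_obs()['time_s'], ctrl.tcp_to_tips)
E
```

```text
pics
{'time_s': 0.0, 'q': array([ 9.35731463e-01,  1.81524864e-01,  1.60803693e+00, -1.01480670e-05,
        1.35379487e+00, -2.06278586e-01]), 'dq': array([ 0.00119443,  0.00130954, -0.00072888, -0.00089551,  0.00193639,
        0.0010376 ]), 'joint_efforts': array([-8.45609338e-04, -4.44870543e+01, -3.51346815e+01, -2.66101715e-04,
        9.10409493e-03, -3.52883760e-06]), 'eef_pos': array([0.23871106, 0.522508  , 0.24137926]), 'eef_rot': array([-0.59470371,  0.59515517,  0.3815947 , -0.38275749]), 'wrist_force': array([-0.77388957, -0.70454277,  0.62014218]), 'torque': array([ 0.00448273, -0.00585969, -0.03262427]), 'opening': 0.9991790767827416}
top flashing_grip [(array([ 0.267, -0.254,  0.007]), 0.91), (array([ 0.687, -0.299,  0.004]), 0.76), (array([ 0.291, -0.546,  0.004]), 0.61), (array([0.504, 0.316, 0.096]), 0.34)]
top shingle [(array([ 0.684, -0.02 ,  0.055]), 0.58)]
top roof []
top jar [(array([0.504, 0.315, 0.096]), 0.92)]
top sander [(array([0.716, 0.29 , 0.063]), 0.8)]
top hammer [(array([ 0.492, -0.319,  0.004]), 0.72), (array([ 0.622, -0.491,  0.027]), 0.69)]
side flashing_grip 
side shingle 
side roof 
side jar 
side sander 
side hammer 
wrist flashing_grip 
wrist shingle 
wrist roof 
wrist jar 
wrist sander 
wrist hammer 
0.45 0.011
```

View pics/top0.png

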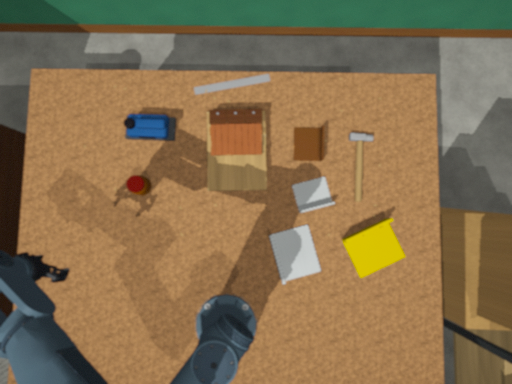

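View pics/side0.png

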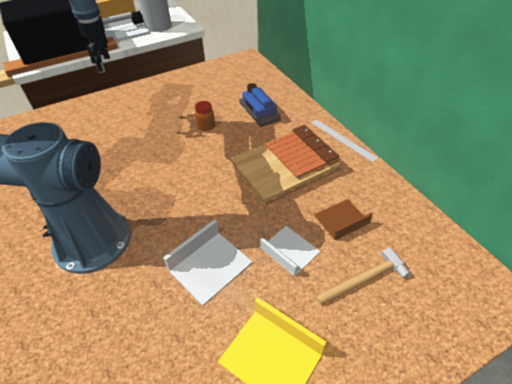

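Top view: the robot base is near (225,320), with +x up. The small grey flashing is at about (313,194), with its upstand along its lower edge. The large grey one (295,253) and the yellow one are decoys. The roof is at (237,150), with the butt at row ~153. Next I'll zoom in for the corners.

```bash
python3 - <<'E'
import cv2
im=cv2.imread('pics/top0.png')
a=cv2.resize(im[165:225,280:350],None,fx=8,fy=8,interpolation=cv2.INTER_CUBIC)
cv2.imwrite('pics/z1.png',a)
a=cv2.resize(im[98:198,200:275],None,fx=6,fy=6,interpolation=cv2.INTER_CUBIC)
cv2.imwrite('pics/z2.png',a)
from h import *
c=ctrl.get_calibration('top'); print({k:np.round(v,3) for k,v in c.items()})
E
```

```text
{'intrinsics': array([[371.122,   0.   , 254.107],
       [  0.   , 371.122, 187.574],
       [  0.   ,   0.   ,   1.   ]]), 'R': array([[ 0.019, -1.   , -0.009],
       [-0.996, -0.018, -0.093],
       [ 0.092,  0.011, -0.996]]), 't': array([-0.105,  0.508,  1.376])}
```

View pics/z1.png

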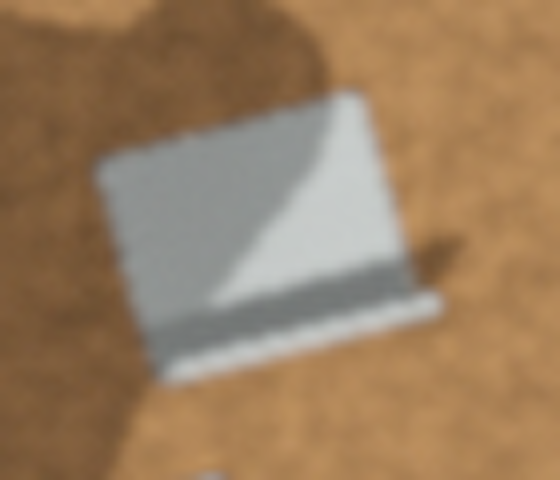

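View pics/z2.png

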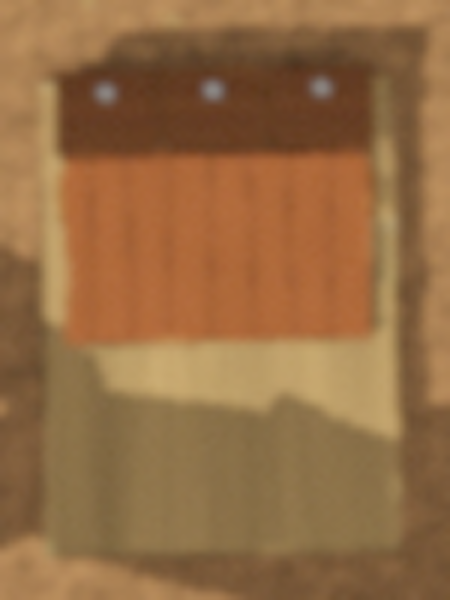

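```bash
python3 - <<'E'
from h import *
def P1(x,y,z): return ray('top',(x+.5)/8-.5+280,(y+.5)/8-.5+165,z)
def P2(x,y,z): return ray('top',(x+.5)/6-.5+200,(y+.5)/6-.5+98,z)
fl,fr=P1(97,162,.004),P1(366,92,.004); bl,br=P1(163,383,.045),P1(443,310,.045)
print('front',fl,fr,np.linalg.norm(fl-fr),'back',bl,br,np.linalg.norm(bl-br))
for a,b in((fl,fr),(bl,br)):
    d=a-b; print('yaw of y axis->x yaw',np.arctan2(-d[0],d[1]))
m=(fl+fr)/2;n=(bl+br)/2; print(m,n,np.linalg.norm((m-n)[:2]), np.arctan2(*(m-n)[[1,0]]))
L,R=P2(68,342,.058),P2(374,336,.058); bL,bR=P2(48,552,.04),P2(400,550,.04);tL,tR=P2(62,157,.068),P2(372,152,.068)
print('butt',L,R,(L+R)/2,np.linalg.norm(L-R),np.arctan2(-(L-R)[0],(L-R)[1]))
print('brd',bL,bR,(bL+bR)/2,np.linalg.norm(bL-bR),np.arctan2(-(bL-bR)[0],(bL-bR)[1]))
print('fixed',tL,tR,(tL+tR)/2)
E
```

```text
front [ 0.52533748 -0.23835033  0.004     ] [ 0.56131887 -0.36652957  0.004     ] 0.13313368220044522 back [ 0.41944035 -0.2659893   0.045     ] [ 0.45547065 -0.39467042  0.045     ] 0.1336301399120648
yaw of y axis->x yaw 0.27366832872829355
yaw of y axis->x yaw 0.27300566986147523
[ 0.54332818 -0.30243995  0.004     ] [ 0.4374555  -0.33032986  0.045     ] 0.10948456927124676 0.25757705489165866
butt [0.62708655 0.06698547 0.058     ] [ 0.63413781 -0.12210244  0.058     ] [ 0.63061218 -0.02755849  0.058     ] 0.18921933306647748 0.037273643533373146
brd [0.49809719 0.07782221 0.04      ] [ 0.50334476 -0.14068657  0.04      ] [ 0.50072098 -0.03143218  0.04      ] 0.21857178161136487 0.024010746532656474
fixed [0.74106256 0.07285886 0.068     ] [ 0.74740831 -0.1188038   0.068     ] [ 0.74423543 -0.02297247  0.068     ]
```

View pics/wrist0.png

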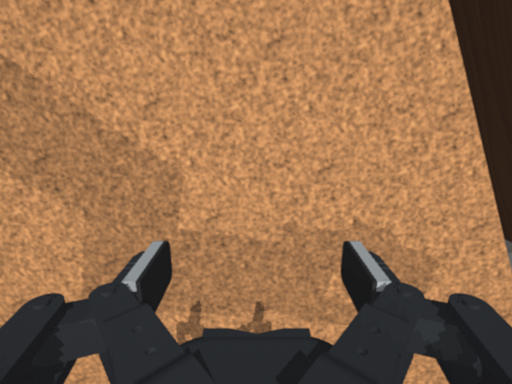

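Everything agrees with the given sizes: the flashing is 133 mm wide against 130, the leg length fits, and the shingle is 189 mm against 190. The flashing yaw is ≈0.27 with grip at ≈(0.441,-0.329). The lap is ≈(0.631,-0.028) with yaw ≈0.035.

```bash
cat >> h.py <<'E'
from scipy.spatial.transform import Rotation as Ro
def tool():
    o=ctrl.get_obs(); q=o['eef_rot']; return o,Ro.from_quat([q[1],q[2],q[3],q[0]]).as_matrix()
def goal(p,yaw):  # tool x at yaw, y down
    o,R=tool(); x=np.array([np.cos(yaw),np.sin(yaw),0]);y=np.array([0,0,-1.]);G=np.c_[x,y,np.cross(x,y)]
    d=R.T@(np.array(p)-o['eef_pos']); w=Ro.from_matrix(R.T@G).as_rotvec()
    print('t',o['time_s'],'pos',np.round(o['eef_pos'],4),'yaw',round(np.arctan2(R[1,0],R[0,0]),4),'q',np.round(o['q'],2),'F',np.round(o['wrist_force'],1),'op',round(o['opening'],3))
    print('shift shares now',np.round(d/.05,2),'turn shares',np.round(w/.12,2), 'shift shares after turn',np.round(G.T@(np.array(p)-o['eef_pos'])/.05,2))
E
python3 - <<'E'
from h import *
goal([.441,-.329,.2],.27); goal([.441,-.329,.2],.27+np.pi); print(np.round(tool()[1],2))
E
```

```text
t 0.45 pos [0.239  0.5229 0.2422] yaw 1.142 q [ 0.94  0.18  1.61  0.    1.35 -0.21] F [-0.6  0.3 -0.2] op 0.998
shift shares now [-13.82   0.85 -10.76] turn shares [ 0.    7.27 -0.  ] shift shares after turn [ -0.65   0.84 -17.5 ]
t 0.45 pos [0.239  0.5229 0.2422] yaw 1.142 q [ 0.94  0.18  1.61  0.    1.35 -0.21] F [-0.6  0.3 -0.2] op 0.998
shift shares now [-13.82   0.85 -10.76] turn shares [ -0.   -18.91  -0.  ] shift shares after turn [ 0.65  0.84 17.5 ]
[[ 0.42 -0.   -0.91]
 [ 0.91 -0.    0.42]
 [-0.   -1.    0.  ]]
```

apply_moves --plan "0 0 0 0 0.73 0 1;0 0 0 0 0.73 0 1;0 0 0 0 0.73 0 1;0 0 0 0 0.73 0 1;0 0 0 0 0.73 0 1"

```text
time_s: 0.95
eef_pos: [0.2391, 0.523, 0.2423]
eef_rot: [0.664, -0.664, -0.243, 0.243]
wrist_force: [0.2, 0.7, 0.8]
opening: 0.996
```

apply_moves --plan "0 0 0 0 0.73 0 1;0 0 0 0 0.73 0 1;0 0 0 0 0.73 0 1;0 0 0 0 0.73 0 1;0 0 0 0 0.73 0 1"

```text
time_s: 1.45
eef_pos: [0.2391, 0.523, 0.2423]
eef_rot: [0.701, -0.701, -0.093, 0.093]
wrist_force: [0.7, 0.6, 0.1]
opening: 1.001
```

apply_moves --plan "0 0 -0.7 0 0 0 1;0 0 -0.7 0 0 0 1;0 0 -0.7 0 0 0 1;0 0 -0.7 0 0 0 1;0 0 -0.7 0 0 0 1"

```text
time_s: 1.95
eef_pos: [0.2852, 0.3529, 0.2424]
eef_rot: [0.701, -0.701, -0.094, 0.094]
wrist_force: [0.4, -0.5, 0.7]
opening: 0.998
```

apply_moves --plan "0 0 -0.7 0 0 0 1;0 0 -0.7 0 0 0 1;0 0 -0.7 0 0 0 1;0 0 -0.7 0 0 0 1;0 0 -0.7 0 0 0 1"

```text
time_s: 2.45
eef_pos: [0.3313, 0.184, 0.2426]
eef_rot: [0.701, -0.701, -0.094, 0.094]
wrist_force: [0.7, -0.4, -0.2]
opening: 1.002
```

```bash
python3 - <<'E'
from h import *
goal([.441,-.329,.2],.27)
E
```

```text
t 2.45 pos [0.3313 0.184  0.2426] yaw 0.2663 q [ 0.19 -0.3   2.06 -0.    1.38 -0.08] F [ 0.7 -0.4 -0.2] op 1.002
shift shares now [ -0.58   0.85 -10.48] turn shares [ 0.   -0.03  0.01] shift shares after turn [ -0.62   0.85 -10.47]
```

apply_moves --plan "0 0 -0.7 0 0 0 1;0 0 -0.7 0 0 0 1;0 0 -0.7 0 0 0 1;0 0 -0.7 0 0 0 1;0 0 -0.7 0 0 0 1"

```text
time_s: 2.95
eef_pos: [0.3773, 0.0149, 0.2426]
eef_rot: [-0.701, 0.701, 0.094, -0.093]
wrist_force: [1.0, -0.1, -0.2]
opening: 1.005
```

apply_moves --plan "0 0 -0.7 0 0 0 1;0 0 -0.7 0 0 0 1;0 0 -0.7 0 0 0 1;0 0 -0.7 0 0 0 1;0 0 -0.7 0 0 0 1"

```text
time_s: 3.45
eef_pos: [0.4233, -0.154, 0.2425]
eef_rot: [-0.701, 0.701, 0.094, -0.093]
wrist_force: [1.0, 1.2, 0.9]
opening: 1.003
```

apply_moves --plan "-0.12 0.17 -0.7 0 0 0 1;-0.12 0.17 -0.7 0 0 0 1;-0.12 0.17 -0.7 0 0 0 1;-0.12 0.17 -0.7 0 0 0 1;-0.12 0.17 -0.7 0 0 0 1"

```text
time_s: 3.95
eef_pos: [0.4401, -0.3307, 0.1995]
eef_rot: [-0.701, 0.701, 0.094, -0.094]
wrist_force: [0.7, 0.6, 0.7]
opening: 0.999
```

apply_moves --plan "0 0 0 0 0 0 1;0 0 0 0 0 0 1;0 0 0 0 0 0 1;0 0 0 0 0 0 1;0 0 0 0 0 0 1"

```text
time_s: 4.45
eef_pos: [0.4405, -0.3283, 0.2004]
eef_rot: [-0.701, 0.701, 0.094, -0.094]
wrist_force: [-0.1, 0.1, -0.8]
opening: 0.999
```

```bash
python3 - <<'E'
from h import *
goal([.441,-.329,.2],.27)
snap('wrist','w1.png')
for p in ([.441,-.329,.045],):
  c,s=np.cos(.27),np.sin(.27)
  for a,b,z in ((-.004,.065,.045),(-.004,-.065,.045),(.004,.065,.045),(.004,-.065,.045),(.106,.065,.004),(.106,-.065,.004)):
    print(a,b,proj('wrist',[p[0]+a*c-b*s,p[1]+a*s+b*c,z]).round(1))
E
```

```text
t 4.45 pos [ 0.4405 -0.3283  0.2004] yaw 0.2673 q [-0.86  0.16  1.71  0.    1.26 -1.12] F [-0.1  0.1 -0.8] op 0.999
shift shares now [ 0.01  0.01 -0.02] turn shares [ 0.01 -0.02  0.  ] shift shares after turn [ 0.01  0.01 -0.02]
-0.004 0.065 [251.1 115.7]
-0.004 -0.065 [252.  239.3]
0.004 0.065 [259.5 115.7]
0.004 -0.065 [259.4 239.2]
0.106 0.065 [352.  114.3]
0.106 -0.065 [342.3 224.3]
```

View pics/w1.png

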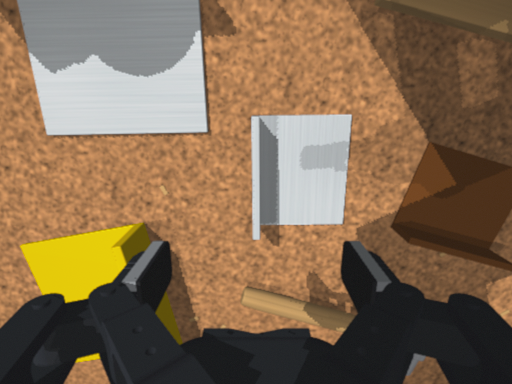

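The wrist view matches the prediction to within 1–2 px: the upstand runs from (252,116) to (256,239) and the leg's front edge is at column ~350. Next I descend.

apply_moves --plan "0 0.6 0 0 0 0 0.6;0 0.6 0 0 0 0 0.6;0 0.6 0 0 0 0 0.6;0 0.6 0 0 0 0 0.6;0 0.3 0 0 0 0 0.6"

```text
time_s: 5.0
eef_pos: [0.4392, -0.3276, 0.0625]
eef_rot: [0.702, -0.7, -0.093, 0.095]
wrist_force: [-0.1, 0.6, -0.4]
opening: 0.599
```

apply_moves --plan "0 0.3 0 0 0 0 0.6;0 0.3 0 0 0 0 0.6;0 0.2 0 0 0 0 0.6;0 0.05 0 0 0 0 0.6;0 0 0 0 0 0 0.6"

```text
time_s: 5.5
eef_pos: [0.4402, -0.3293, 0.0223]
eef_rot: [0.701, -0.701, -0.094, 0.094]
wrist_force: [0.2, 0.1, -0.4]
opening: 0.597
```

```bash
python3 - <<'E'
from h import *
goal([.441,-.329,.023],.27)
snap('wrist','w2.png')
E
```

```text
t 5.5 pos [ 0.4402 -0.3293  0.0223] yaw 0.266 q [-0.86  0.43  1.8   0.    0.91 -1.12] F [ 0.2  0.1 -0.4] op 0.597
shift shares now [ 0.02 -0.01  0.  ] turn shares [-0.   -0.03 -0.  ] shift shares after turn [ 0.02 -0.01  0.  ]
```

View pics/w2.png

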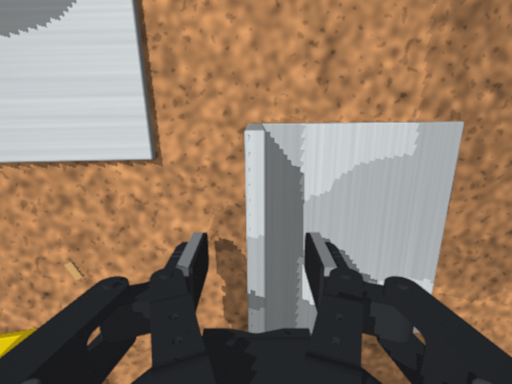

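The upstand (column ~256) sits centred between the pads (columns 207 and 305). I close the gripper.

apply_moves --plan "0 0 0 0 0 0 0.3;0 0 0 0 0 0 0;0 0 0 0 0 0 0;0 0 0 0 0 0 0;0 0 0 0 0 0 0"

```text
time_s: 6.05
eef_pos: [0.4405, -0.3295, 0.0229]
eef_rot: [-0.701, 0.701, 0.094, -0.094]
wrist_force: [-1.2, -0.3, 5.2]
opening: 0.079
```

apply_moves --plan "0 0 0 0 0 0 0;0 0 0 0 0 0 0;0 0 0 0 0 0 0;0 0 0 0 0 0 0;0 0 0 0 0 0 0"

```text
time_s: 6.55
eef_pos: [0.4405, -0.3295, 0.0229]
eef_rot: [-0.701, 0.701, 0.094, -0.094]
wrist_force: [-0.8, 1.6, 6.5]
opening: 0.082
```

apply_moves --plan "0 -0.2 0 0 0 0 0;0 -0.4 0 0 0 0 0;0 -0.6 0 0 0 0 0;0 -0.6 0 0 0 0 0;0 -0.6 0 0 0 0 0"

```text
time_s: 7.05
eef_pos: [0.4397, -0.3286, 0.1433]
eef_rot: [0.701, -0.7, -0.094, 0.094]
wrist_force: [-0.3, 0.3, -1.4]
opening: 0.087
```

```bash
python3 - <<'E'
from h import *
snap('wrist','w3.png');snap('side','s3.png')
c,s=np.cos(.035),np.sin(.035)
goal([.631-.10*c-.106*c,-.028-.206*s,.15],.035)
E
```

```text
t 7.15 pos [ 0.4421 -0.3312  0.147 ] yaw 0.2662 q [-0.86  0.23  1.75  0.    1.15 -1.12] F [ 1.2 -0.6 -0.6] op 0.081
shift shares now [ 1.23 -0.1   5.8 ] turn shares [0.06 1.93 0.04] shift shares after turn [-0.13 -0.06  5.93]
```

View pics/w3.png

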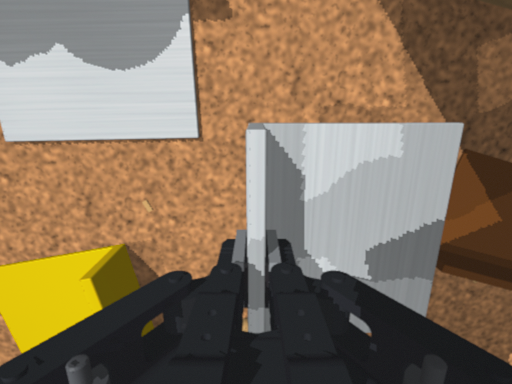

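View pics/s3.png

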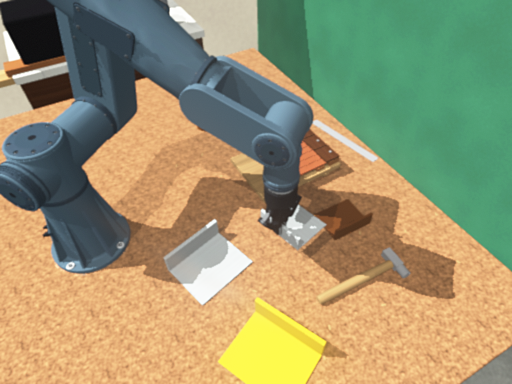

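The flashing is held (opening 0.08 ≈ 7 mm) and level, unchanged in the wrist view. Next I turn it square to the lap and carry it over the bare board.

apply_moves --plan "0 0 0 0 0.4 0 0;0 0 0 0 0.4 0 0;0 0 0 0 0.4 0 0;0 0 0 0 0.4 0 0;0 0 0 0 0.33 0 0"

```text
time_s: 7.65
eef_pos: [0.4394, -0.3283, 0.1409]
eef_rot: [0.708, -0.706, -0.011, 0.012]
wrist_force: [0.1, 0.1, -2.1]
opening: 0.087
```

apply_moves --plan "0 0 0.3 0 0 0 0;0 0 0.6 0 0 0 0;0 0 0.6 0 0 0 0;0 0 0.6 0 0 0 0;0 0 0.6 0 0 0 0"

```text
time_s: 8.15
eef_pos: [0.4344, -0.1916, 0.1413]
eef_rot: [0.708, -0.706, -0.012, 0.013]
wrist_force: [0.4, -0.6, -1.1]
opening: 0.086
```

apply_moves --plan "0 0 0.6 0 0 0 0;0 0 0.6 0 0 0 0;0 0 0.6 0 0 0 0;0 0 0.6 0 0 0 0;0 0 0.6 0 0 0 0"

```text
time_s: 8.65
eef_pos: [0.4289, -0.042, 0.1415]
eef_rot: [0.707, -0.707, -0.012, 0.013]
wrist_force: [0.7, 0.3, -1.9]
opening: 0.088
```

apply_moves --plan "-0.1 0 0.2 0 0 0 0;0 0 0 0 0 0 0;0 0 0 0 0 0 0;0 0 0 0 0 0 0;0 0 0 0 0 0 0"

```text
time_s: 9.15
eef_pos: [0.4252, -0.0354, 0.1423]
eef_rot: [-0.707, 0.707, 0.012, -0.012]
wrist_force: [0.9, -0.3, -0.7]
opening: 0.087
```

```bash
python3 - <<'E'
from h import *
snap('wrist','w4.png');snap('top','t4.png');snap('side','s4.png')
c,s=np.cos(.035),np.sin(.035)
goal([.631-.10*c-.106*c,-.028-.206*s,.15],.035)
o,R=tool(); p=o['eef_pos'];print(np.round(R,3))
for a,b,z in ((-.004,.065,.0221),(-.004,-.065,.0221),(.106,.065,-.0185),(.106,-.065,-.0185)):
  X=p+np.array([a*c-b*s,a*s+b*c,z]);print(a,b,'top',proj('top',X).round(1),'wrist',proj('wrist',X).round(1),'side',proj('side',X).round(1))
for b in (.095,-.095):
  X=[.631-b*s,-.028+b*c,.058];print('butt top',proj('top',X).round(1),'wrist',proj('wrist',X).round(1))
im=cv2.imread('pics/t4.png')
cv2.imwrite('pics/z4.png',cv2.resize(im[98:208,190:290],None,fx=5,fy=5,interpolation=cv2.INTER_CUBIC))
E
```

```text
t 9.3 pos [ 0.4251 -0.0351  0.1422] yaw 0.0334 q [-0.36 -0.04  2.06 -0.    1.12 -0.4 ] F [ 0.3 -0.5 -1.7] op 0.081
shift shares now [ 0.   -0.16 -0.  ] turn shares [ 0.   -0.01 -0.  ] shift shares after turn [ 0.   -0.16 -0.  ]
[[ 0.999 -0.    -0.033]
 [ 0.033 -0.     0.999]
 [-0.    -1.    -0.   ]]
-0.004 0.065 top [216.2 210.1] wrist [243.2 128.7] side [210.9 145. ]
-0.004 -0.065 top [254.7 209.4] wrist [246.8 395.2] side [231.1 170.6]
0.106 0.065 top [217.3 179. ] wrist [464.2 122.6] side [243.1 142.7]
0.106 -0.065 top [254.3 178.4] wrist [422.5 333.6] side [264.4 166.6]
butt top [210.9 154.4] wrist [551.5  73.2]
butt top [262.1 153.5] wrist [489.3 305.3]
```

View pics/w4.png

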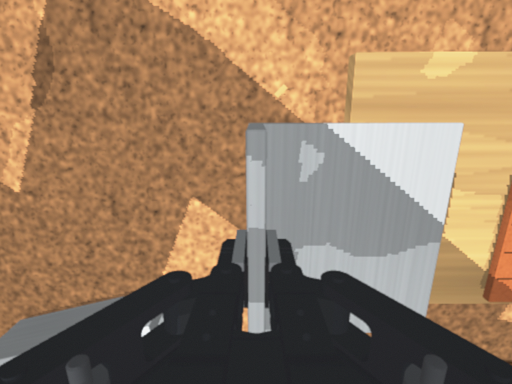

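View pics/z4.png

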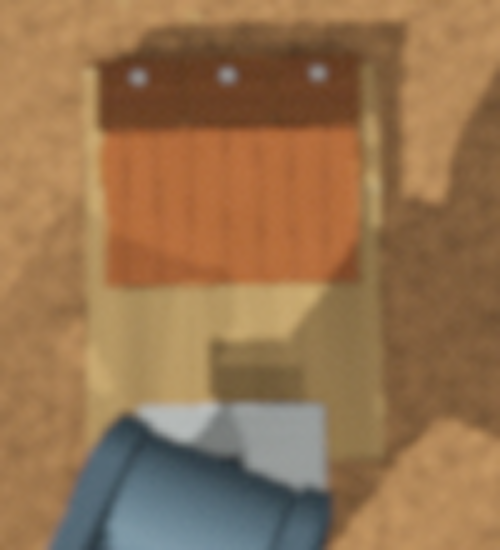

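View pics/s4.png

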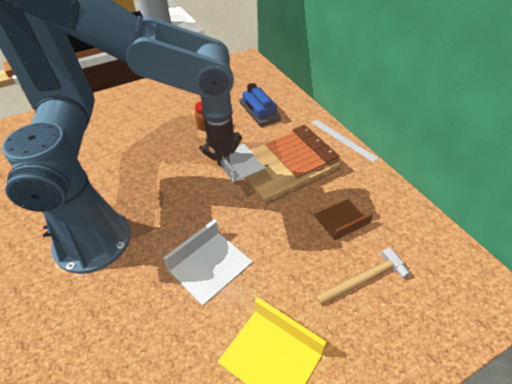

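Predicted corners agree with both views: front-left of the leg at (463,123) in the wrist view, and front-right at about (255,178) in the top view. Next I lower to a ~2–3 mm hover over the bare board.

apply_moves --plan "0 0.3 0 0 0 0 0;0 0.3 0 0 0 0 0;0 0.3 0 0 0 0 0;0 0.3 0 0 0 0 0;0 0.2 0 0 0 0 0"

```text
time_s: 9.8
eef_pos: [0.4246, -0.0346, 0.0713]
eef_rot: [0.707, -0.707, -0.012, 0.012]
wrist_force: [-0.5, -0.0, -1.4]
opening: 0.086
```

apply_moves --plan "0 0.1 0 0 0 0 0;0 0 0 0 0 0 0;0 0 0 0 0 0 0;0 0 0 0 0 0 0;0 0 0 0 0 0 0"

```text
time_s: 10.3
eef_pos: [0.4255, -0.0347, 0.0679]
eef_rot: [-0.707, 0.707, 0.013, -0.012]
wrist_force: [0.3, -0.5, -1.9]
opening: 0.087
```

```bash
python3 - <<'E'
from h import *
im=snap('wrist','w5.png');im2=snap('side','s5.png')
c,s=np.cos(.035),np.sin(.035)
goal([.631-.10*c-.106*c,-.028-.206*s,.0654],.035)
cv2.imwrite('pics/z5.png',cv2.resize(im2[110:220,210:350,::-1],None,fx=5,fy=5,interpolation=cv2.INTER_CUBIC))
E
```

```text
t 10.4 pos [ 0.4253 -0.0346  0.0677] yaw 0.0345 q [-0.36  0.1   2.1  -0.    0.94 -0.4 ] F [-0.1 -0.4 -1. ] op 0.088
shift shares now [-0.    0.05 -0.01] turn shares [ 0.   -0.    0.01] shift shares after turn [-0.    0.05 -0.01]
```

View pics/w5.png

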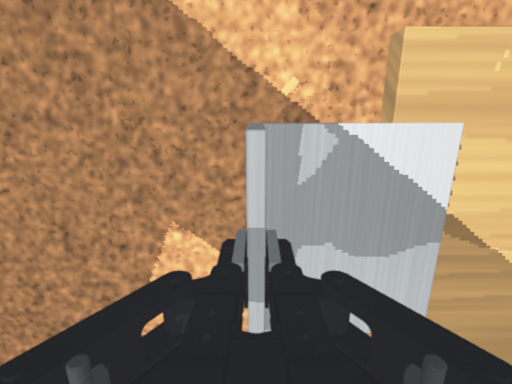

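View pics/z5.png

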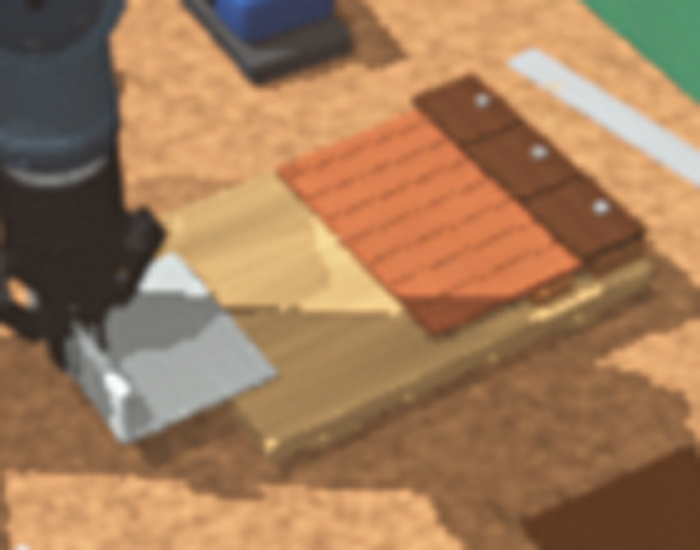

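apply_moves --plan "0.3 0.05 0 0 0 0 0;0.4 0 0 0 0 0 0;0.4 0 0 0 0 0 0;0.4 0 0 0 0 0 0;0.1 0 0 0 0 0 0"

```text
time_s: 10.9
eef_pos: [0.5071, -0.032, 0.0653]
eef_rot: [-0.707, 0.707, 0.013, -0.012]
wrist_force: [0.1, 0.3, -1.8]
opening: 0.083
```

apply_moves --plan "0 0 0 0 0 0 0;0 0 0 0 0 0 0;0 0 0 0 0 0 0;0 0 0 0 0 0 0;0 0 0 0 0 0 0"

```text
time_s: 11.4
eef_pos: [0.5045, -0.0318, 0.0648]
eef_rot: [-0.707, 0.707, 0.012, -0.012]
wrist_force: [-0.1, -0.6, -1.6]
opening: 0.083
```

```bash
python3 - <<'E'
from h import *
im=snap('wrist','w6.png');im2=snap('side','s6.png');im3=snap('top','t6.png')
c,s=np.cos(.035),np.sin(.035)
goal([.631+.045*c-.106*c,-.028-.061*s,.0654],.035)
cv2.imwrite('pics/z6.png',np.hstack([cv2.resize(i[:,:,::-1],None,fx=5,fy=5,interpolation=cv2.INTER_CUBIC) for i in (im2[110:200,240:320],im3[110:200,200:280])]))
E
```

```text
t 11.55 pos [ 0.5049 -0.0318  0.0649] yaw 0.0343 q [-0.3   0.27  1.9  -0.    0.97 -0.33] F [-0.   0.3 -2.3] op 0.083
shift shares now [ 1.3  -0.01 -0.01] turn shares [ 0.   -0.01  0.  ] shift shares after turn [ 1.3  -0.01 -0.01]
```

View pics/w6.png

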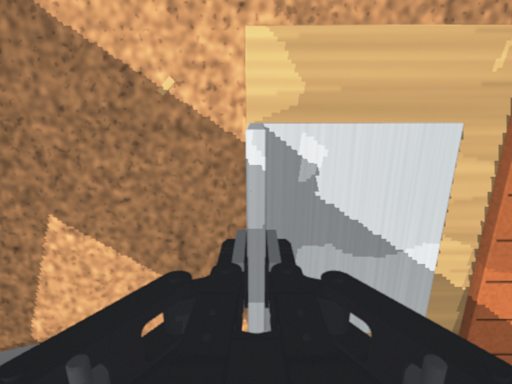

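View pics/z6.png

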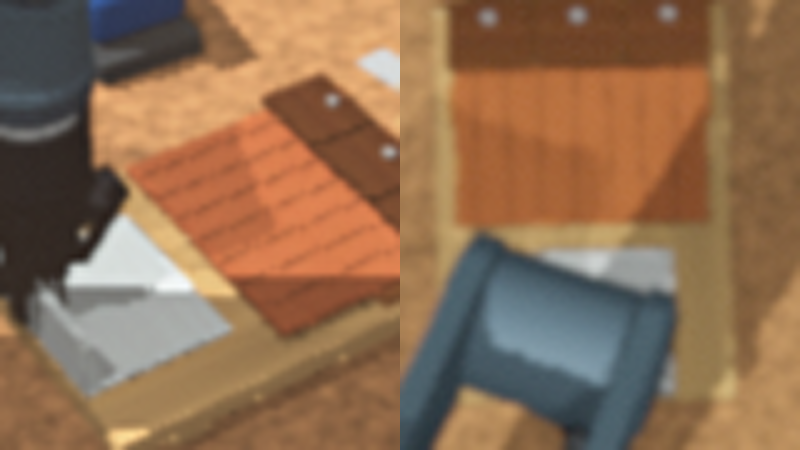

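The flashing front edge is parallel to the butt, about 18 mm short of it, and under its level. In the top view the flashing may sit ~3 mm too far right, so I'll nudge it left while inserting slowly.

apply_moves --plan "0.1 0 -0.02 0 0 0 0;0.15 0 -0.02 0 0 0 0;0.15 0 -0.01 0 0 0 0;0.15 0 0 0 0 0 0;0 0 0 0 0 0 0"

```text
time_s: 12.05
eef_pos: [0.5339, -0.0335, 0.065]
eef_rot: [-0.707, 0.707, 0.013, -0.012]
wrist_force: [0.4, -0.7, -2.0]
opening: 0.083
```

```bash
python3 - <<'E'
from h import *
im=snap('wrist','w7.png');im2=snap('side','s7.png')
c,s=np.cos(.035),np.sin(.035)
goal([.631+.045*c-.106*c,-.028-.061*s,.0654],.035)
cv2.imwrite('pics/z7.png',np.hstack([cv2.resize(i[:,:,::-1],None,fx=5,fy=5,interpolation=cv2.INTER_CUBIC) for i in (im2[110:200,240:320],)]))
E
```

```text
t 12.15 pos [ 0.5326 -0.0332  0.0646] yaw 0.0347 q [-0.28  0.32  1.83 -0.    0.98 -0.32] F [ 0.2  0.5 -1.5] op 0.084
shift shares now [ 0.75 -0.02  0.04] turn shares [-0. -0. -0.] shift shares after turn [ 0.75 -0.02  0.04]
```

View pics/w7.png

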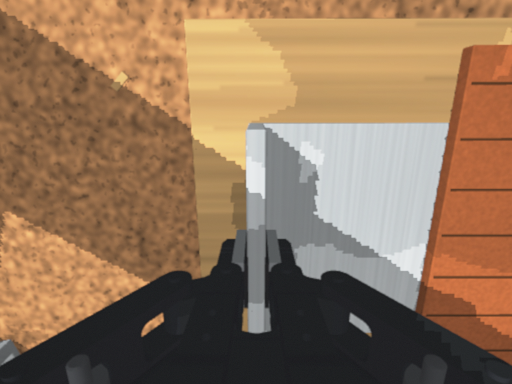

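View pics/z7.png

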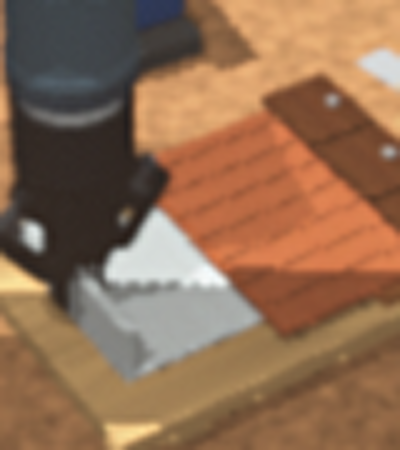

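The front edge has slipped under the butt (column ~447 in the wrist view) with no force rise. Tool z is +y, so my nudge went the wrong way by ~2.5 mm. I'll correct that and continue.

apply_moves --plan "0.15 0 0.04 0 0 0 0;0.15 0 0.03 0 0 0 0;0.15 0 0.03 0 0 0 0;0.15 0 0 0 0 0 0;0.15 0 0 0 0 0 0"

```text
time_s: 12.65
eef_pos: [0.5706, -0.0269, 0.0648]
eef_rot: [-0.707, 0.707, 0.012, -0.012]
wrist_force: [1.0, -0.7, -2.1]
opening: 0.082
```

apply_moves --plan "0 0 0 0 0 0 0;0 0 0 0 0 0 0;0 0 0 0 0 0 0;0 0 0 0 0 0 0;0 0 0 0 0 0 0"

```text
time_s: 13.15
eef_pos: [0.5696, -0.027, 0.0648]
eef_rot: [0.707, -0.707, -0.012, 0.012]
wrist_force: [0.1, 0.2, -1.8]
opening: 0.081
```

```bash
python3 - <<'E'
from h import *
im=snap('wrist','w8.png');im2=snap('side','s8.png');im3=snap('top','t8.png')
c,s=np.cos(.035),np.sin(.035)
goal([.631+.045*c-.106*c,-.028-.061*s,.0654],.035)
cv2.imwrite('pics/z8.png',np.hstack([cv2.resize(i[:,:,::-1],None,fx=5,fy=5,interpolation=cv2.INTER_CUBIC) for i in (im2[110:200,240:320],im3[110:200,200:280])]))
E
```

```text
t 13.3 pos [ 0.5698 -0.027   0.0649] yaw 0.0344 q [-0.26  0.39  1.74 -0.    1.01 -0.29] F [-1.   1.3 -1.7] op 0.087
shift shares now [ 0.   -0.01 -0.06] turn shares [ 0.   -0.01  0.  ] shift shares after turn [ 0.   -0.01 -0.06]
```

View pics/w8.png

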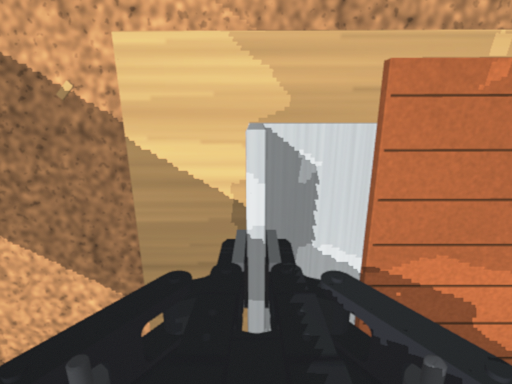

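View pics/z8.png

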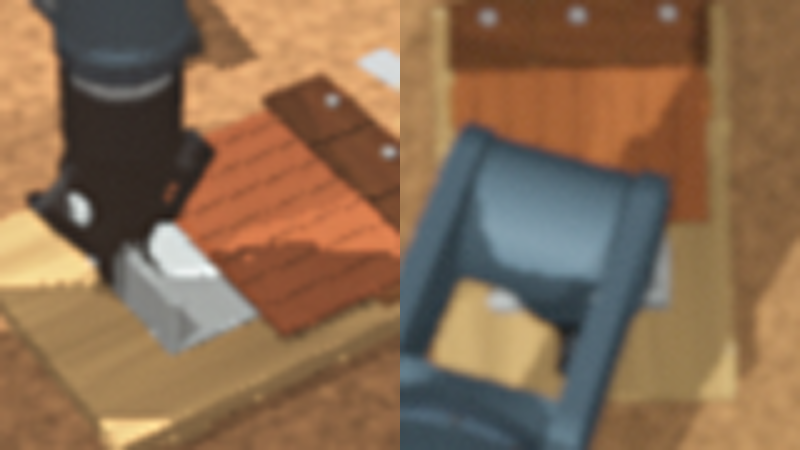

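```bash
python3 - <<'E'
from h import *
A=ray('wrist',376,124,.0459); B=ray('wrist',386,60,.058);C=ray('wrist',383,60,.058)
o,R=tool();print('leg length visible from grip',(R.T@(A-o['eef_pos']))[0],'butt corner',B,C)
print(.631-.095*np.sin(.035),-.028+.095)
E
```

```text
leg length visible from grip 0.0615303077384741 butt corner [0.62432829 0.06742484 0.058     ] [0.62300979 0.06737906 0.058     ]
0.627675678812588 0.067
```

apply_moves --plan "0 0.02 0 0 0 0 0;0 0.02 0 0 0 0 0;0 0 0 0 0 0 0;0 0 0 0 0 0 0;0 0 0 0 0 0 0"

```text
time_s: 13.8
eef_pos: [0.5699, -0.027, 0.0629]
eef_rot: [-0.707, 0.707, 0.012, -0.012]
wrist_force: [-1.6, 0.8, 1.5]
opening: 0.088
```

Coverage is ≈45 mm and the position is centred. Contact is beginning at TCP z 0.063, as expected. I press in 0.5 mm steps.

apply_moves --plan "0 0.01 0 0 0 0 0;0 0 0 0 0 0 0;0 0 0 0 0 0 0;0 0 0 0 0 0 0;0 0 0 0 0 0 0"

```text
time_s: 14.3
eef_pos: [0.5699, -0.0271, 0.0629]
eef_rot: [-0.707, 0.707, 0.012, -0.012]
wrist_force: [-3.1, -0.2, 6.3]
opening: 0.081
```

```bash
python3 - <<'E'
from h import *
F=[];T=[]
for i in range(6):
    ctrl.camera('side'); o=ctrl.get_obs();F.append(o['wrist_force']);T.append(o['torque'])
print(np.mean(F,0),np.std(F,0),np.mean(T,0)); goal(o['eef_pos'],.035); print(np.round(tool()[1],4))
E
```

```text
[-3.22709914  0.34969847  5.99399966] [0.49100589 0.4989853  0.50991119] [ 0.03286178  0.49701191 -0.01640086]
t 14.6 pos [ 0.5699 -0.027   0.0629] yaw 0.0345 q [-0.26  0.4   1.74 -0.    1.01 -0.29] F [-2.7  0.5  5.2] op 0.086
shift shares now [0. 0. 0.] turn shares [ 0. -0.  0.] shift shares after turn [0. 0. 0.]
[[ 9.994e-01  1.000e-04 -3.450e-02]
 [ 3.450e-02 -1.000e-04  9.994e-01]
 [ 1.000e-04 -1.000e+00 -1.000e-04]]
```

apply_moves --plan "0 0.005 0 0 0 0 0;0 0 0 0 0 0 0;0 0 0 0 0 0 0;0 0 0 0 0 0 0;0 0 0 0 0 0 0"

```text
time_s: 15.1
eef_pos: [0.5699, -0.027, 0.0629]
eef_rot: [-0.707, 0.707, 0.012, -0.012]
wrist_force: [-4.1, 0.4, 8.3]
opening: 0.085
```

```bash
python3 - <<'E'
from h import *
F=[]
for i in range(5):
    im2=ctrl.camera('side'); o=ctrl.get_obs();F.append(o['wrist_force'])
im=snap('wrist','w9.png')
print(np.mean(F,0),o['time_s'],o['eef_pos'],o['opening'])
cv2.imwrite('pics/z9.png',np.hstack([cv2.resize(im2[120:200,240:340,::-1],None,fx=6,fy=6,interpolation=cv2.INTER_CUBIC)]))
E
```

```text
[-4.22976311  0.92839921  7.62011462] 15.35 [ 0.56991549 -0.02704532  0.06293136] 0.08714152377080382
```

View pics/w9.png

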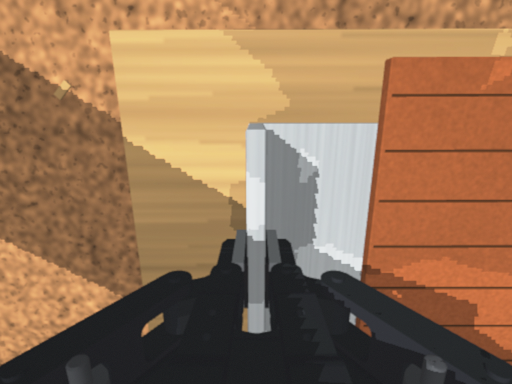

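View pics/z9.png

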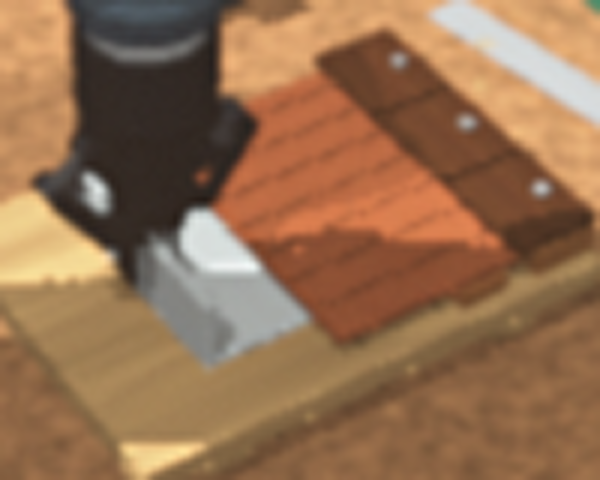

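The flashing lies flat with the shingle down over it (butt edge from (386,60) to (360,270), unmoved). Board force is ≈7.6 N at the wrist plus ~1.8 N of weight, about 9.5 N in all. Handing in.

```bash
python3 -c "
from bench import ctrl
print(ctrl.hand_in()); o=ctrl.get_obs(); print(o['time_s'],o['wrist_force'],o['eef_pos'])"
```

```text
the job is handed in; nothing more can be done
None
the job is handed in; nothing more can be done
```

I gripped the smaller grey flashing by its upstand and lifted it. I squared it to the shingle and slid its front edge under the butt at about 2 mm above the board. I then pressed it flat and handed in at 15.35 s with the grip still closed. The hand-in gives no verdict, so the figures below are my own last checks.

- **Coverage:** about 45 mm of the leg is under the shingle.
- **Centring:** within roughly 3 mm of the middle. By the tool position the flashing sits about 3 mm too far left; in the top view it looked centred. I had also made a 2.5 mm sideways nudge the wrong way during insertion and corrected it.
- **Squareness:** the tool was at 0.0345 rad yaw against my estimate of 0.035 rad for the shingle. Camera estimates of the shingle's yaw ranged from 0.024 to 0.037 rad.
- **Flatness:** the tool was vertical to within about 0.0001 rad. Its height matched the flashing resting on the board.
- **Pressing force:** about 9.5 N on the board: 7.6 N at the wrist plus about 1.8 N of flashing weight. There was also about 4 N of sideways force along x, which I put down to friction and left alone.
- **Shingle:** it stayed down in the side and wrist pictures. I could not read its lift angle directly.
- **Jar, sander and hammer:** the arm met no unexpected force near any of them. I did not measure their positions again at the end.

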